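# Lock the push-and-turn cap on the leaning lens canister

## Task

Close the lens storage canister that leans in its white cradle: pick up the black cap with the orange grip bar, set it on the canister's neck, and turn it clockwise until it drops over the catches, then push it down against the spring and keep turning clockwise to the stop, so that its inner lugs catch and it stays locked, sprung up into the catches, once you let go. Leave the other things on the bench where they are.

Things in the scene. Friction and masses are not known exactly. Their poses are not given: they have to be found in the camera images.
- cap_center (a point): Loose black ribbed cap, 69 mm across, 63 mm tall with its orange bar, about 150 g, open side down on the bench at the start. This point: on its axis, half-way up, 31.5 mm above the lower rim, at the top face of the round part. z: the cap's axis, away from the open side; x: along the bar. The cap is the same after a half turn.
- cap_grip (a point): Middle of the cap's orange grip bar, 15.5 mm above cap_center on the axis, same axes. The bar is 60 mm long along x, 18 mm thick along y, 32 mm tall, standing on the round part's top face; grip it across its 18 mm with the fingers down beside it.
- cap_rim (a point): Centre of the cap's lower rim, 31.5 mm below cap_center, same axes. Inside, flush with the rim, two opposite lugs on the x axis (in line with the bar, yellow marks outside), each 9 mm wide, 6 mm tall, reaching in to 23.7 mm from the axis. The skirt is 62 mm wide inside and 26 mm deep up to a flat roof.
- mouth (a point): Centre of the top rim of the fixed aluminium canister's neck. z: the canister's axis, up and out of the mouth, leaning 30 degrees from vertical towards the robot's side; x: up the slope, away from the robot. The steel neck is 44 mm wide, its top edge bevelled to 36 mm; 35 mm of free neck above the 72 mm wide body's shoulder. Heights below are cap_center above this point along z.
- ring_top (a point): On the axis 6 mm below mouth, level with the flat top of the brass catch ring round the neck, same axes. Ring 58.6 mm wide; two opposite gaps, 44 degrees wide, let the lugs through. They lie along x, but the ring may sit turned by up to 26 degrees either way, not reported: feel for it. Lugs on top of the ring: height 25.5 mm. Play between cap and ring or neck 1.7 mm all round.
- ring_catch (a point): On the axis 15 mm below mouth, level with the lower edge of the ring's teeth, same axes. In a gap, push to a height of 10 mm or less (about 12 N) and turn clockwise, seen from above the mouth: the lugs pass under the teeth and meet a firm stop 41 to 45 degrees from the gap's middle. Eased off, the cap springs up 4 mm into pockets, height 14.5 mm, and cannot turn back. Counter-clockwise is blocked.
- plunger (a joint): Red sprung plunger in the neck, 30 mm wide, standing 18 mm above the rim when free (0); value: how far it is pushed in, m, up to 0.018. 0.9 N per mm. It pushes the cap's roof up: a cap left in the gaps unlocked rests at height 22 mm (plunger about 1 mm in), a locked one keeps it 9 mm in. The roof meets the neck's rim at height 5.5 mm (16 N).
- eyepiece: eyepiece, a loose black stepped tube 72 mm tall, 48 mm across at most, standing upright; origin at the centre of its underside (bystander, leave alone)
- focus_knob: a loose black ribbed focus knob 60 mm across and 47 mm tall on a narrow stub, standing on the bench; origin at the centre of its underside (bystander, leave alone)
- cleaner: a white cleaner bottle, 54 mm across, 140 mm tall; origin at the centre of its underside (bystander, leave alone)
- adapter: a black plug-in power adapter, box 85 x 45 x 32 mm with a round plug end; origin at the centre of its underside (bystander, leave alone)
- driver: a screwdriver lying on the bench (bystander, leave alone)
- tissue_box: a plain cardboard box 80 x 120 x 50 mm; origin at the centre of its underside (bystander, leave alone)
- cap: the same cap again; origin at the centre of its lower rim, axes as cap_center
Not all that is in view belongs to the job. What is shaped like the cap but blue or purple is not meant.

How it is judged:
On the way, in this order (a step that is already met when the one before it is completed fails the run):
1. the cap is lifted clear of the bench (height (world z) of cap_center above 0.09 m), for 0.1 s.
2. the cap is on the neck and pushed down past the catches against the spring (x of cap_center in the frame of mouth between -0.004 and 0.004 m and y of cap_center in the frame of mouth between -0.004 and 0.004 m and angle between the z axis of cap_center and the z axis of mouth, either way round below 0.12 rad and z of cap_center in the frame of mouth below 0.0108 m), for 0.05 s.
At the end, for the whole second after the job is handed in: The cap sits on the neck, centred within 4 mm and square to it within 7 degrees, held down by its lugs in the catch pockets: cap_center 12 to 17.5 mm above the neck's rim along the canister's axis, against the spring, at rest and let go (x of cap_center in the frame of mouth between -0.004 and 0.004 m and y of cap_center in the frame of mouth between -0.004 and 0.004 m and angle between the z axis of cap_center and the z axis of mouth, either way round below 0.12 rad and angle between cap_center's own z axis and vertical below 1 rad and z of cap_center in the frame of mouth between 0.012 and 0.0175 m and linear speed of cap below 0.02 m/s); the robot touches nothing.
It fails at once if another loose thing on the bench is moved more than 30 mm (distance of any of eyepiece, focus_knob, cleaner, adapter, driver, tissue_box from where it was at the start of the episode above 0.03 m).
It also fails if it takes over 58 s, if anything falls off the work surface, if the arm or the gripper's body presses on something with over 40 N, if the wrist force passes 120 N, or if a joint passes its speed limit or range.

## Robot

A 6-joint arm with a two-finger parallel gripper is mounted at the origin on the work surface. World frame = base frame: x ahead of the robot, y to its left, z up, the work surface at z = 0. Lengths are in m, angles in rad, forces in N, time in s.
With the tool pointing down it reaches from about 0.35 to 0.775 m from the base axis. Payload 7.3 kg.
Tool frame: the origin (TCP) lies at the very end of the fingers, on their centre line; the grasp point (between the pads) lies 19 mm behind it; z points along the fingers, y is the line along which they close (so a half turn about z gives the same grasp; the last joint's range is limited). The gripper opens to 92 mm and grips with 3 to 60 N. Pads are 19 mm wide; open, the fingers measure 130 mm over their backs; the gripper's body (75 mm by 190 mm) begins 47 mm behind the grasp point.
Start: joints at [-1.247, 0.342, 1.524, -0, 1.275, -0.146], TCP at [0.238, -0.468, 0.227] pointing down, gripper open.
Joint ranges: [-2.53, 2.53], [-0.77, 2.02], [0.04, 2.7], [-1, 4.14], [0.28, 2.66], [-3.11, 3.11]. Speed limits (rad/s): [2.57, 2.57, 3.14, 3.14, 3.14, 3.14].

## Interface

Orientations are given as [roll, pitch, yaw] about the fixed x, y, z axes, in that order (R = Rz(yaw) Ry(pitch) Rx(roll)).
In Python, from cell import robot gives the robot as it stands. The module is installed in compiled form; this text tells all that it offers.
- The arm moves only by the tool arm_command, never from a script. Its argument "moves" is a list of rows, each a list of 3 entries, a list of its own where there are three numbers: the shift along the tool's x, y, z in m, then the turn, a rotation vector about the tool's x, y, z in rad, then the finger opening in m, from 0 to 0.0918. In form: [[[dx, dy, dz], [ax, ay, az], claw], ...]. A call has exactly 5 rows; each row is the pose to reach, as a shift and turn from the pose commanded when the call began, along the tool's axes at that moment; what a row does not reach only later rows make up. A row lasts 1/10 s, in which the tool goes at most 50 mm and 8.59 degrees, less where a joint would pass 70% of its speed; a pose out of reach is approached as far as the arm can. A call with a gripper value outside its range is refused whole. The fingers move at their own pace and stop on an object; "squeeze" is the grip in N (left out, the last holds). Time passes only in rows, so rows that repeat a pose let the fingers close, or fill a call up. It gives the time, the measured TCP pose, the force, the opening and the grip force at its end, in the units of the state.
- robot.observe(): the state, without advancing time (a new reading comes with each control period).
- robot.read_camera(name): name is "scene" or "top" or "wrist"; returns the picture (384x512x3 uint8, red, green, blue); there is no depth.
- robot.camera_model(name): a dict with "fx", "fy", "cx", "cy" (pixels), "R" (3x3) and "t" (3): a world point X has camera coordinates R X + t. Camera axes: x right, y down, z forward; pixel columns grow to the right and rows downward; lengths in m; the calibration is good to about 2 mm. A picture is of the moment at which its call begins: read the wrist's pose just before it. camera_model takes no time and is no camera call; for the wrist camera it gives the pose at the moment of the call.
- robot.hand_in(): hands the job in; it is judged then, once.
The state is a dict: "time": time; "qpos": joint angles; "qvel": joint speeds; "joint_efforts": joint torques, N m; "tool_pos": TCP position; "tool_rot": TCP orientation; "contact_force": force on the tool from outside, world axes, zero at the start; "torque": the same for the moment, N m; "opening": finger opening in m; "grip_force": force on a finger pad.
Only numpy, scipy, OpenCV 4.12 (cv2) and the standard library are available. Lean on these libraries where they do the work, as an engineer would, in place of code of your own. Each camera call takes 0.05 s, during which the arm holds its last target. There are 200 camera calls.

## Working session

There is one attempt and no reset: what is moved stays moved. The work goes in short steps, Python scripts to look and compute and a tool call to move; the robot and the scene stay as the last step left them, time stands still between calls to the robot, and variables do not carry over. Pictures are saved under pics/ and viewed, at most 10 in all, crops included, and the job is handed in when it is done.

Besides the shell and the picture viewer there is one more tool, called after ">>>" as name(argument=value, ...), one argument or row to a line, values as JSON. arm_command: Moves the arm, as the interface text tells. Its arguments: {"type":"object","properties":{"moves":{"type":"array"},"squeeze":{"type":"number"}},"required":["moves"]}

```bash
mkdir -p pics; python3 - <<'E'
from cell import robot
import cv2
for n in ("scene","top"):
    cv2.imwrite(f"pics/{n}0.png",cv2.resize(robot.read_camera(n),(800,600),interpolation=cv2.INTER_CUBIC)[:,:,::-1])
    m=robot.camera_model(n);print(n,m)
o=robot.observe();print(o)
E
```

```text
scene {'fx': 386.21391712450526, 'fy': 386.21391712450526, 'cx': 255.18675244484842, 'cy': 185.87886905989487, 'R': array([[ 0.48548682,  0.87421921, -0.00658206],
       [ 0.54614994, -0.30915938, -0.7785504 ],
       [-0.68265862,  0.37438117, -0.62754757]]), 't': array([-0.31127246, -0.21298567,  1.47811907])}
top {'fx': 381.9453266209206, 'fy': 381.9453266209206, 'cx': 256.40769800512146, 'cy': 196.26966226388515, 'R': array([[ 0.02660119, -0.99961899, -0.00736605],
       [-0.99466231, -0.02573297, -0.09992351],
       [ 0.09969589,  0.00998482, -0.99496786]]), 't': array([0.04027026, 0.61554376, 1.24646795])}
{'time': 0.1, 'qpos': array([-1.24702185e+00,  3.42648887e-01,  1.52488832e+00, -5.43613146e-05,
        1.27538126e+00, -1.45999584e-01]), 'qvel': array([-5.07915352e-05, -2.89699773e-03, -3.14599616e-03,  4.72781224e-04,
        8.22004432e-04,  2.21548393e-03]), 'joint_efforts': array([ 2.20872971e-03, -4.32002699e+01, -2.44691277e+01,  7.19126081e-02,
        5.26192656e-02, -5.13907594e-05]), 'tool_pos': array([ 0.23755391, -0.46779441,  0.22612819]), 'tool_rot': array([-3.14027339e+00, -1.41448341e-04,  4.69789830e-01]), 'contact_force': array([-0.03051797, -0.79467042,  0.66179765]), 'torque': array([ 0.00380499,  0.06499399, -0.03080774]), 'grip_force': 0.0, 'opening': 0.09162370926185497}
```

View pics/top0.png

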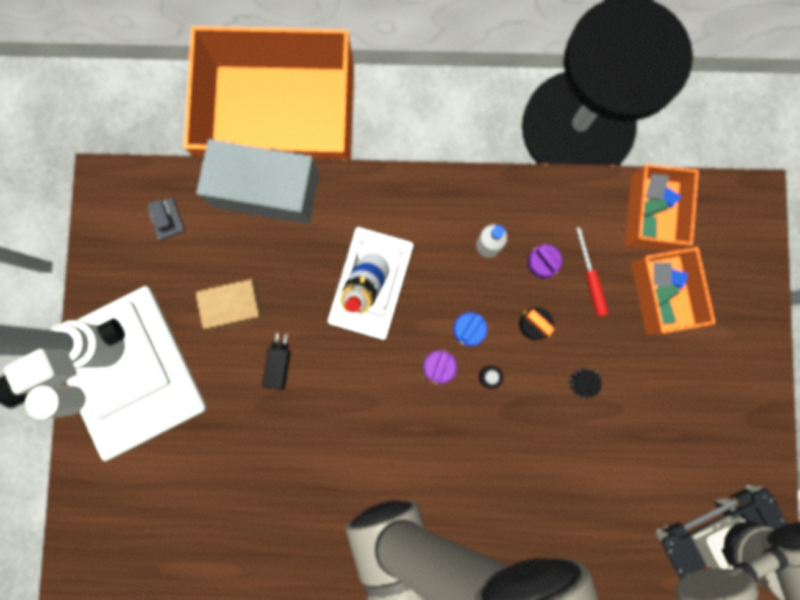

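View pics/scene0.png

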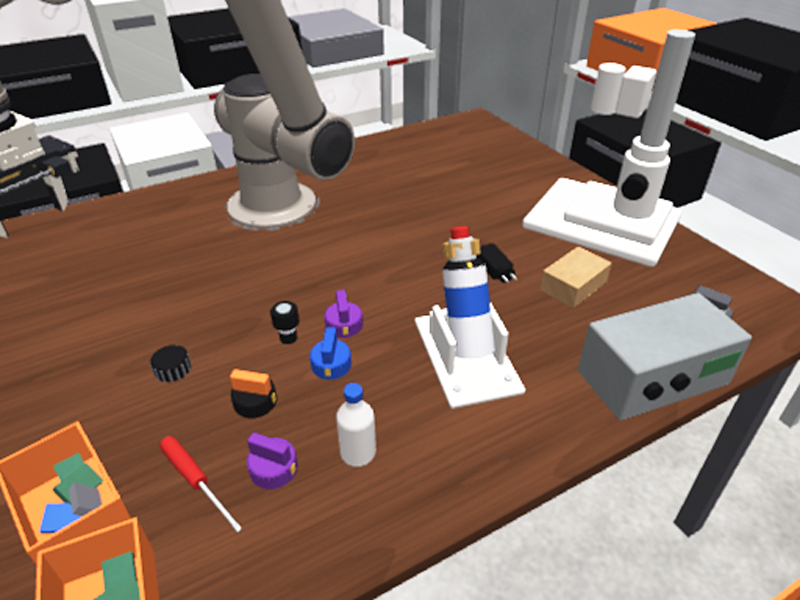

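The top view shows the cap (orange bar) at about (540,321), the canister's red plunger at (353,304), and the cradle corners at (358,228), (413,242), (386,339), (328,322). In the scene view the plunger top is at (460,231) and the bar is at (251,383).

```bash
cat > h.py <<'E'
import numpy as np, cv2
from cell import robot
from scipy.spatial.transform import Rotation as Ro
def ray(m,u,v):
    d=m["R"].T@np.array([(u-m["cx"])/m["fx"],(v-m["cy"])/m["fy"],1]); return -m["R"].T@m["t"],d/np.linalg.norm(d)
def plane(m,u,v,z):
    c,d=ray(m,u,v); return c+d*(z-c[2])/d[2]
def tri(rs):
    A=sum(np.eye(3)-np.outer(d,d) for c,d in rs); b=sum((np.eye(3)-np.outer(d,d))@c for c,d in rs)
    x=np.linalg.solve(A,b); return x,[np.linalg.norm(np.cross(x-c,d)) for c,d in rs]
def proj(m,X):
    p=m["R"]@X+m["t"]; return np.array([m["fx"]*p[0]/p[2]+m["cx"],m["fy"]*p[1]/p[2]+m["cy"]])
def blob(img,lo,hi,win):
    h=cv2.cvtColor(img,cv2.COLOR_RGB2HSV); k=cv2.inRange(h,lo,hi); w=np.zeros_like(k); a,b,c,d=win; w[b:d,a:c]=k[b:d,a:c]
    y,x=np.nonzero(w); P=np.c_[x,y].astype(np.float32); return P.mean(0),cv2.minAreaRect(P),len(P)
E
python3 - <<'E'
from h import *
s=.64;f=lambda *a:[int(x*s) for x in a]
t,c=robot.camera_model("top"),robot.camera_model("scene")
it,ic=[cv2.resize(cv2.imread(f"pics/{n}0.png"),(512,384),interpolation=cv2.INTER_AREA)[:,:,::-1].copy() for n in("top","scene")]
O=((8,150,120),(22,255,255))
R=((0,150,90),(6,255,255))
bt=blob(it,*O,f(515,300,565,345)); bc=blob(ic,*O,f(220,360,280,400)); print(bt,bc)
print("bar",tri([ray(t,*bt[0]),ray(c,*bc[0])]))
ct=cv2.boxPoints(bt[1]);print("bar box z.06",[plane(t,*p,.06)[:2].round(4) for p in ct])
rt=blob(it,*R,f(335,285,375,320)); rc=blob(ic,*R,f(445,222,475,240)); print(rt,rc)
print("plunger",tri([ray(t,*rt[0]),ray(c,*rc[0])]))
for p in [(358,228),(413,242),(386,339),(328,322)]: print("cradle",plane(t,p[0]*s,p[1]*s,.01)[:2].round(3))
E
```

```text
(array([345.78735, 206.18391], dtype=float32), ((345.0827331542969, 205.4068603515625), (23.584918975830078, 7.972366809844971), 41.6335334777832), 174) (array([159.81606, 243.45596], dtype=float32), ((159.0, 242.5), (38.0, 25.0), -0.0), 386)
bar (array([ 0.58699968, -0.23870924,  0.04979021]), [np.float64(0.000934796255896521), np.float64(0.000934796255896424)])
bar box z.06 [array([ 0.6039, -0.1959]), array([ 0.6238, -0.213 ]), array([ 0.5741, -0.2704]), array([ 0.5543, -0.2533])]
(array([225.3871 , 194.54839], dtype=float32), ((225.0, 194.0), (8.0, 8.0), 90.0), 62) (array([293.96808, 147.90425], dtype=float32), ((294.0540466308594, 147.82432556152344), (7.562353610992432, 12.329923629760742), 80.53767395019531), 94)
plunger (array([0.59749051, 0.14177338, 0.21440658]), [np.float64(0.0020431036685649683), np.float64(0.002043103668564895)])
cradle [0.788 0.155]
cradle [0.76  0.033]
cradle [0.545 0.086]
cradle [0.579 0.213]
```

>>> arm_command(
  moves=[
    [[0.048,-0.005,0.0],[0,0,-0.06],0.0918],
    [[0.096,-0.01,0.0],[0,0,-0.12],0.0918],
    [[0.144,-0.016,0.01],[0,0,-0.18],0.0918],
    [[0.19,-0.022,0.02],[0,0,-0.24],0.0918],
    [[0.236,-0.027,0.03],[0,0,-0.3],0.0918],
  ],
)

```text
time: 0.6
tool_pos: [0.4371, -0.3357, 0.1962]
tool_rot: [-3.141, 0.0, 0.772]
contact_force: [-0.0, 0.4, 0.4]
opening: 0.0917
grip_force: 0.0
```

```bash
cat >> h.py <<'E'
def goto(p,R):
    "shift and turn in tool axes from the measured pose to (p,R)"
    o=robot.observe(); R0=Ro.from_euler("xyz",o["tool_rot"])
    return R0.inv().apply(np.array(p)-o["tool_pos"]).round(4),(R0.inv()*R).as_rotvec().round(4)
E
python3 - <<'E'
from h import *
o=robot.observe();print(o["tool_pos"],o["tool_rot"],goto([.587,-.237,.16],Ro.from_euler("xyz",[np.pi,0,.855])))
E
```

```text
[ 0.43712743 -0.3357454   0.19616423] [-3.14123537e+00  1.09302735e-04  7.72254762e-01] (array([0.1763, 0.0339, 0.0361]), array([-0.0004,  0.0001, -0.0827]))
```

>>> arm_command(
  moves=[
    [[0.044,0.009,0.01],[0,0,-0.04],0.0918],
    [[0.09,0.018,0.02],[0,0,-0.08],0.0918],
    [[0.135,0.026,0.03],[0,0,-0.08],0.0918],
    [[0.176,0.034,0.036],[0,0,-0.083],0.0918],
    [[0.176,0.034,0.036],[0,0,-0.083],0.0918],
  ],
)

```text
time: 1.1
tool_pos: [0.5888, -0.2351, 0.1585]
tool_rot: [-3.139, -0.001, 0.858]
contact_force: [0.4, 0.6, 0.4]
opening: 0.0921
grip_force: 0.0
```

```bash
python3 - <<'E'
from h import *
o=robot.observe();print(o["tool_pos"],o["tool_rot"])
m=robot.camera_model("wrist");i=robot.read_camera("wrist")
np.savez("w1.npz",i=i,**m)
print(m, -m["R"].T@m["t"],proj(m,np.array([.587,-.237,.047])))
cv2.imwrite("pics/w1.png",cv2.resize(i,(800,600))[:,:,::-1])
E
```

```text
[ 0.58879277 -0.23508742  0.15853655] [-3.13932461e+00 -9.95436633e-04  8.57833135e-01]
{'fx': 328.08089616557777, 'fy': 328.08089616557777, 'cx': 256.0053542406687, 'cy': 194.71181602960053, 'R': array([[ 0.7559921 , -0.65456943, -0.00384694],
       [-0.63062174, -0.72988414,  0.26379037],
       [-0.17547693, -0.19699748, -0.96457236]]), 't': array([-0.59894097,  0.18490121,  0.38143689])} [ 0.63633074 -0.18194989  0.31684424] [255.74567101 194.83720614]
```

View pics/w1.png

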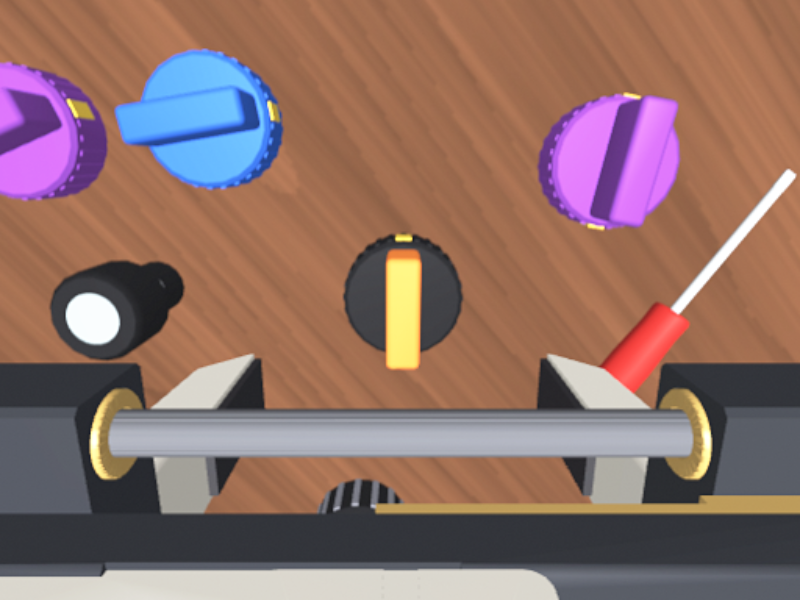

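The cap is straight below the gripper. The bar's top face runs vertically in the picture, from (403,257) to (403,368). The driver handle is near the right finger at (620,375), so I'll descend with a narrower opening.

```bash
python3 - <<'E'
from h import *
m=dict(np.load("w1.npz"));q=lambda u,v,z:plane(m,u*.64,v*.64,z)
a=q(403.5,258,.063);b=q(403.5,368,.063);c=(a+b)/2;d=a-b
print(a,b,c,np.linalg.norm(d),np.arctan2(d[1],d[0]))
o=robot.observe();R0=Ro.from_euler("xyz",o["tool_rot"])
print("driver in tool",R0.inv().apply(q(605,375,.015)-c))
print(goto([c[0],c[1],.037],Ro.from_euler("xyz",[np.pi,0,np.arctan2(d[1],d[0])])))
E
```

```text
[ 0.60719448 -0.21678128  0.063     ] [ 0.56855976 -0.26156464  0.063     ] [ 0.58787712 -0.23917296  0.063     ] 0.05914550548957384 0.8589737009366689
driver in tool [-0.05381543  0.12797813  0.04773541]
(array([-0.0011,  0.0024,  0.1221]), array([-0.0022,  0.0004, -0.0023]))
```

>>> arm_command(
  moves=[
    [[-0.001,0.002,0.03],[-0.002,0,-0.002],0.05],
    [[-0.001,0.002,0.06],[-0.002,0,-0.002],0.05],
    [[-0.001,0.002,0.09],[-0.002,0,-0.002],0.05],
    [[-0.001,0.002,0.115],[-0.002,0,-0.002],0.05],
    [[-0.001,0.002,0.122],[-0.002,0,-0.002],0.05],
  ],
  squeeze=40,
)

```text
time: 1.65
tool_pos: [0.5842, -0.2412, 0.0358]
tool_rot: [-3.138, 0.002, 0.854]
contact_force: [-0.7, -0.2, -0.3]
opening: 0.0567
grip_force: 0.0
```

>>> arm_command(
  moves=[
    [[0,0,0],[0,0,0],0.05],
    [[0,0,0],[0,0,0],0.0],
    [[0,0,0],[0,0,0],0.0],
    [[0,0,0],[0,0,0],0.0],
    [[0,0,0],[0,0,0],0.0],
  ],
  squeeze=40,
)

```text
time: 2.15
tool_pos: [0.5872, -0.2414, 0.0396]
tool_rot: [3.138, -0.0, 0.855]
contact_force: [-0.7, 0.2, 0.8]
opening: 0.0228
grip_force: 0.0
```

>>> arm_command(
  moves=[
    [[0,0,0],[0,0,0],0.0],
    [[0,0,0],[0,0,0],0.0],
    [[0,0,0],[0,0,0],0.0],
    [[0,0,0],[0,0,0],0.0],
    [[0,0,0],[0,0,0],0.0],
  ],
  squeeze=50,
)

```text
time: 2.65
tool_pos: [0.587, -0.2412, 0.0393]
tool_rot: [3.139, -0.0, 0.855]
contact_force: [-1.7, 0.3, 5.9]
opening: 0.0177
grip_force: 50.0
```

>>> arm_command(
  moves=[
    [[0,0,-0.02],[0,0,0],0.0],
    [[0,0,-0.06],[0,0,0],0.0],
    [[0,0,-0.11],[0,0,0],0.0],
    [[0,0,-0.16],[0,0,0],0.0],
    [[0,0,-0.2],[0,0,0],0.0],
  ],
  squeeze=50,
)

```text
time: 3.15
tool_pos: [0.5867, -0.241, 0.2415]
tool_rot: [3.137, -0.0, 0.855]
contact_force: [1.2, -0.5, -2.1]
opening: 0.0176
grip_force: 50.0
```

>>> arm_command(
  moves=[
    [[0,0,-0.03],[0,0,0],0.0],
    [[0,0,-0.06],[0,0,0],0.0],
    [[0,0,-0.08],[0,0,0],0.0],
    [[0,0,-0.1],[0,0,0],0.0],
    [[0,0,-0.1],[0,0,0],0.0],
  ],
)

```text
time: 3.65
tool_pos: [0.5871, -0.2412, 0.3412]
tool_rot: [3.135, -0.001, 0.855]
contact_force: [0.4, -0.2, -1.5]
opening: 0.0175
grip_force: 50.0
```

>>> arm_command(
  moves=[
    [[0.028,-0.025,0],[0,0,-0.14],0.0],
    [[0.057,-0.05,0],[0,0,-0.28],0.0],
    [[0.086,-0.075,0],[0,0,-0.42],0.0],
    [[0.114,-0.1,0],[0,0,-0.56],0.0],
    [[0.143,-0.125,0],[0,0,-0.7],0.0],
  ],
)

```text
time: 4.15
tool_pos: [0.5853, -0.0494, 0.3366]
tool_rot: [-3.141, 0.001, 1.56]
contact_force: [0.7, 0.5, -1.4]
opening: 0.0175
grip_force: 50.0
```

>>> arm_command(
  moves=[
    [[0.038,0,0],[0,0,-0.14],0.0],
    [[0.076,0,0],[0,0,-0.28],0.0],
    [[0.114,0,0],[0,0,-0.42],0.0],
    [[0.152,0,0],[0,0,-0.56],0.0],
    [[0.19,0,0],[0,0,-0.7],0.0],
  ],
)

```text
time: 4.65
tool_pos: [0.5884, 0.1406, 0.3363]
tool_rot: [-3.14, 0.001, 2.261]
contact_force: [0.2, -0.0, -1.4]
opening: 0.0177
grip_force: 50.0
```

```bash
cat >> h.py <<'E'
def mouthR(al,turn=0,lean=np.pi/6):
    "rows->matrix of mouth frame turned by `turn` about its z"
    return Ro.from_euler("ZYZ",[al,-lean,turn])
FLIP=Ro.from_euler("Y",np.pi)   # tool: z=-capz, x=-capx, y=capy
E
python3 - <<'E'
from h import *
M=mouthR(np.radians(-14.4)); print(M.as_matrix().round(3))
T=mouthR(np.radians(-14.4),np.radians(40))*FLIP; print(T.as_matrix().round(3))
p=np.array([.604,.140,.201])+.13*M.as_matrix()[:,2]-.07*T.as_matrix()[:,0]
print(p,robot.observe()["qpos"].round(2),robot.observe()["tool_pos"],goto(p,T))
E
```

```text
[[ 0.839  0.249 -0.484]
 [-0.215  0.969  0.124]
 [ 0.5   -0.     0.866]]
[[-0.802 -0.349  0.484]
 [-0.458  0.88  -0.124]
 [-0.383 -0.321 -0.866]]
[0.59721194 0.18819747 0.34039486] [ 0.11  0.45  1.07 -0.    1.63 -0.58] [0.58841816 0.14062291 0.33630987] (array([ 0.0311,  0.037 , -0.0042]), array([ 0.0173, -0.5635, -1.295 ]))
```

>>> arm_command(
  moves=[
    [[0.003,0.004,-0.004],[0.002,-0.056,-0.13],0.0],
    [[0.006,0.008,-0.008],[0.003,-0.113,-0.26],0.0],
    [[0.009,0.011,-0.012],[0.005,-0.169,-0.389],0.0],
    [[0.012,0.015,-0.016],[0.007,-0.225,-0.518],0.0],
    [[0.016,0.018,-0.02],[0.009,-0.282,-0.648],0.0],
  ],
)

```text
time: 5.15
tool_pos: [0.5925, 0.1634, 0.3561]
tool_rot: [-3.038, 0.26, 2.927]
contact_force: [0.1, -0.5, -1.4]
opening: 0.0178
grip_force: 50.0
```

```bash
python3 - <<'E'
from h import *
T=mouthR(np.radians(-14.4),np.radians(40))*FLIP
o=robot.observe();print(o["qpos"].round(2),goto([.597,.188,.345],T))
E
```

```text
[ 0.25  0.35  1.19 -0.21  1.42 -1.08] (array([0.0037, 0.026 , 0.0079]), array([ 0.0062, -0.281 , -0.6459]))
```

>>> arm_command(
  moves=[
    [[0.001,0.005,0.002],[0.001,-0.056,-0.13],0.0],
    [[0.002,0.01,0.003],[0.002,-0.113,-0.26],0.0],
    [[0.003,0.015,0.005],[0.004,-0.169,-0.389],0.0],
    [[0.004,0.02,0.006],[0.005,-0.225,-0.518],0.0],
    [[0.004,0.026,0.008],[0.006,-0.281,-0.646],0.0],
  ],
)

```text
time: 5.65
tool_pos: [0.5963, 0.1881, 0.3448]
tool_rot: [-2.786, 0.393, -2.623]
contact_force: [-1.5, 0.2, -1.2]
opening: 0.0176
grip_force: 50.0
```

```bash
python3 - <<'E'
from h import *
robot.read_camera("top")  # settle
o=robot.observe();print(o["qpos"].round(2),o["tool_pos"],o["tool_rot"])
m=robot.camera_model("wrist");i=robot.read_camera("wrist")
np.savez("w2.npz",i=i,tp=o["tool_pos"],tr=o["tool_rot"],**m)
print(proj(m,np.array([.604,.14,.201]))/.64)
cv2.imwrite("pics/w2.png",cv2.resize(i,(800,600),interpolation=cv2.INTER_CUBIC)[:,:,::-1])
E
```

```text
[ 0.32  0.24  1.46 -0.32  1.01 -1.59] [0.59540638 0.18838458 0.34372198] [-2.78441081  0.39149097 -2.61603308]
[401.74070219 165.00562415]
```

View pics/w2.png

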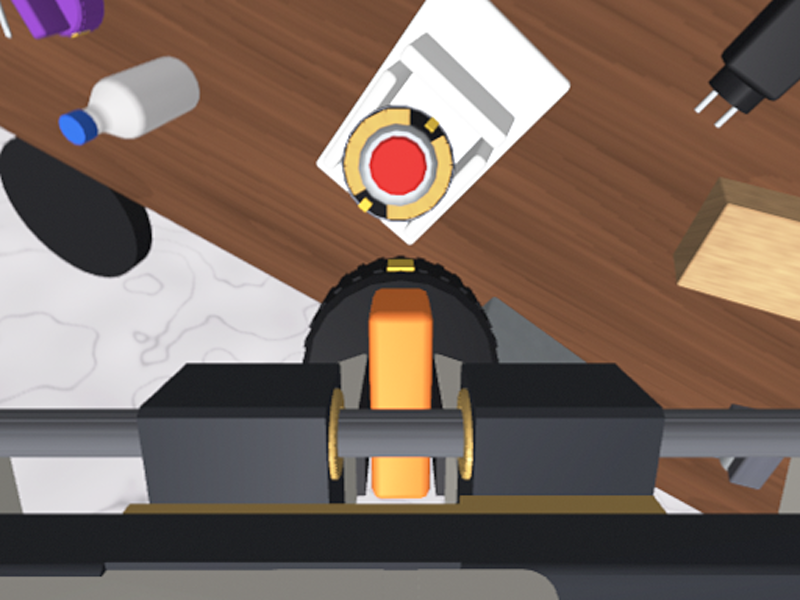

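The canister mouth is at about (398,165), with the red plunger centred in it. The ring gaps (black) are near (427,120) and (373,205). Next is an enlarged crop.

```bash
python3 - <<'E'
from h import *
i=np.load("w2.npz")["i"]
cv2.imwrite("pics/w2c.png",cv2.resize(i[55:155,200:310],(770,700)[0:2] if 0 else (660,600),interpolation=cv2.INTER_CUBIC)[:,:,::-1])
E
```

```text
(no output)
```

View pics/w2c.png

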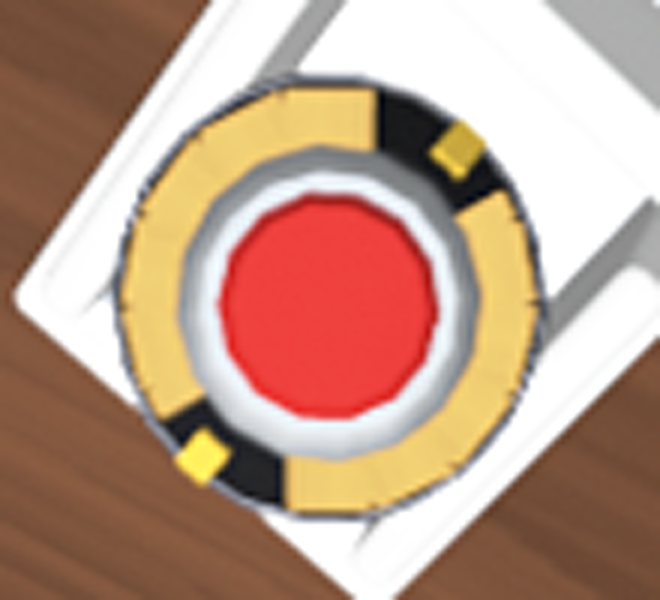

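```bash
python3 - <<'E'
from h import *
d=np.load("w2.npz");m={k:d[k] for k in("fx","fy","cx","cy","R","t")}
R0=Ro.from_euler("xyz",d["tr"]);tp=d["tp"]
f=lambda X,Y:(200+(X+.5)/6-.5,55+(Y+.5)/6-.5)
def intool(u,v,z):
    c,r=ray(m,u,v);c=R0.inv().apply(c-tp);r=R0.inv().apply(r);return c+r*(z-c[2])/r[2]
for v in (308,497): print("bar end",intool(401.5*.64,v*.64,-.0242))
print("bar sides",[intool(u*.64,480*.64,-.0242)[1] for u in(371,431)])
c,r=ray(m,*f(328.5,305.5)); print("size depth pt",c+r*.265/ (m["R"][2]@r))
t,s=robot.camera_model("top"),robot.camera_model("scene")
print(tri([(c,r),ray(t,225.4,194.5)]),tri([(c,r),ray(s,294,147.3)]))
print("cam x,y in tool",(R0.inv().apply(m["R"][0])).round(3),R0.inv().apply(m["R"][2]).round(3))
# axis direction test: ring centre vs plunger
P=c+r*.265/(m["R"][2]@r)
for al in (-10,-14.4,-18):
    z=mouthR(np.radians(al)).as_matrix()[:,2]
    print(al,[((proj(m,P-h*z)+.5-np.array([200,55]))*6-.5).round(1) for h in(.018,.024,.053)])
print(proj(t,P),proj(s,P))
E
```

```text
bar end [ 0.03300154 -0.00014151 -0.0242    ]
bar end [-0.026118   -0.00015135 -0.0242    ]
bar sides [np.float64(-0.009240933332469349), np.float64(0.008643514087983632)]
size depth pt [0.59656984 0.13998184 0.21628486]
(array([0.59761132, 0.14162783, 0.21622371]), [np.float64(0.001916399009075142), np.float64(0.0019163990090751738)]) (array([0.59663729, 0.13992427, 0.2161234 ]), [np.float64(4.0840138031150544e-05), np.float64(4.084013803104179e-05)])
cam x,y in tool [-0.001  1.    -0.001] [-0.264  0.001  0.964]
-10 [array([332.6, 308.3]), array([333.9, 309.1]), array([339.3, 312.8])]
-14.4 [array([328.8, 305.2]), array([329. , 305.1]), array([329.4, 304.6])]
-18 [array([325.9, 302.4]), array([325.1, 301.5]), array([321.7, 297.4])]
[226.5478884  195.20096412] [294.0237264  147.22613373]
```

```bash
cat >> h.py <<'E'
MP=np.array([.6053,.1378,.2006]); AL=np.radians(-14.4); OFF=np.array([.003,0,.0078])
def target(h,turn,dx=0,dy=0):
    M=mouthR(AL); T=mouthR(AL,np.radians(turn))*FLIP
    return MP+M.apply([dx,dy,h])-T.apply(OFF),T
def where():
    "cap_center in mouth frame (mm), turn deg, tilt rotvec, force in mouth frame, in tool"
    o=robot.observe();R0=Ro.from_euler("xyz",o["tool_rot"]);M=mouthR(AL)
    c=M.inv().apply(o["tool_pos"]+R0.apply(OFF)-MP)*1e3
    rv=(M.inv()*R0*FLIP.inv()).as_euler("ZYX",degrees=True)
    return "cap",c.round(1),"turn/tilt",rv.round(1),"F mouth",M.inv().apply(o["contact_force"]).round(1),"T",M.inv().apply(o["torque"]).round(2),"q",o["qpos"].round(2)
E
python3 - <<'E'
from h import *
print(where()); print(goto(*target(.065,8)))
E
```

```text
('cap', array([ 50.3,  44. , 127.6]), 'turn/tilt', array([39.8,  0.2,  0. ]), 'F mouth', array([-1.1, -0.4, -1.7]), 'T', array([ 0.09,  0.39, -0.19]), 'q', array([ 0.32,  0.24,  1.46, -0.32,  1.02, -1.58]))
(array([ 0.0671, -0.0032,  0.0628]), array([-0.    , -0.0032,  0.555 ]))
```

>>> arm_command(
  moves=[
    [[0.018,-0.001,0.0],[0,0,0.11],0.0],
    [[0.036,-0.002,0.005],[0,0,0.22],0.0],
    [[0.054,-0.003,0.02],[0,0,0.33],0.0],
    [[0.067,-0.003,0.04],[0,-0.001,0.44],0.0],
    [[0.067,-0.003,0.063],[0,-0.003,0.555],0.0],
  ],
)

```text
time: 6.25
tool_pos: [0.5735, 0.1459, 0.2659]
tool_rot: [-3.067, 0.52, 3.038]
contact_force: [0.3, -0.4, -2.0]
opening: 0.0176
grip_force: 50.0
```

```bash
python3 - <<'E'
from h import *
robot.read_camera("wrist");i=robot.read_camera("scene")
m=robot.camera_model("scene");j=robot.read_camera("top")
print(where()); print(goto(*target(.030,8)))
a=cv2.resize(i[100:180,250:340],(400,356),interpolation=cv2.INTER_CUBIC);b=cv2.resize(j[150:230,180:270],(400,356),interpolation=cv2.INTER_CUBIC)
cv2.imwrite("pics/pre.png",np.hstack([a,b])[:,:,::-1])
E
```

```text
('cap', array([ 1.9, -0. , 64.6]), 'turn/tilt', array([ 7.8,  0. , -0.1]), 'F mouth', array([-0.7, -0.4, -0.7]), 'T', array([ 0.07,  0.32, -0.04]), 'q', array([ 0.25,  0.23,  1.7 , -0.35,  0.78, -1.01]))
(array([0.0018, 0.0003, 0.0346]), array([-0.0016, -0.0007, -0.003 ]))
```

View pics/pre.png

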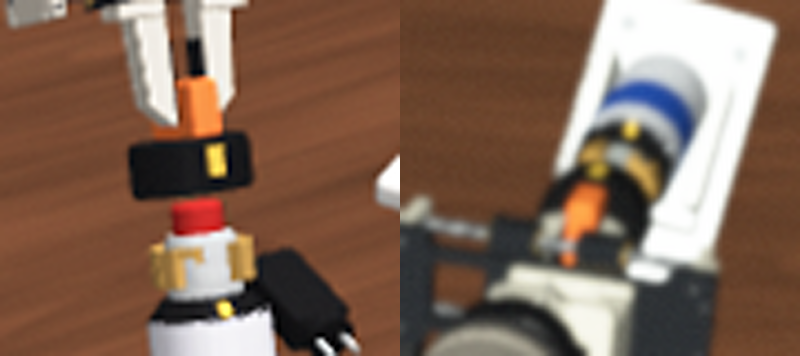

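The cap hangs square over the red plunger, with its yellow mark in line with the ring gap and the shoulder mark. I'll start the descent.

>>> arm_command(
  moves=[
    [[0.002,0,0.008],[-0.001,0,0],0.0],
    [[0.002,0,0.016],[-0.001,0,0],0.0],
    [[0.002,0,0.024],[-0.001,0,0],0.0],
    [[0.002,0,0.032],[-0.001,0,0],0.0],
    [[0.002,0,0.035],[-0.001,0,0],0.0],
  ],
)

```text
time: 6.9
tool_pos: [0.5902, 0.1425, 0.2352]
tool_rot: [-3.064, 0.52, 3.048]
contact_force: [-1.5, 0.2, -2.4]
opening: 0.0177
grip_force: 50.0
```

```bash
python3 - <<'E'
from h import *
print(where()); print(goto(*target(.020,8)))
E
```

```text
('cap', array([ 0.6,  0.3, 30.1]), 'turn/tilt', array([ 7.8, -0.1,  0.1]), 'F mouth', array([-2.5, -0.2, -1.4]), 'T', array([ 0.03,  0.49, -0.03]), 'q', array([ 0.23,  0.28,  1.72, -0.37,  0.7 , -1.  ]))
(array([ 0.0007, -0.0002,  0.0101]), array([ 0.0009,  0.0023, -0.0028]))
```

>>> arm_command(
  moves=[
    [[0,0,0.002],[0,0,0],0.0],
    [[0,0,0.004],[0,0,0],0.0],
    [[0,0,0.006],[0,0,0],0.0],
    [[0,0,0.008],[0,0,0],0.0],
    [[0,0,0.01],[0,0,0],0.0],
  ],
)

```text
time: 7.4
tool_pos: [0.5945, 0.1414, 0.2278]
tool_rot: [-3.064, 0.521, 3.048]
contact_force: [-7.7, 0.0, 3.9]
opening: 0.0177
grip_force: 50.0
```

```bash
python3 - <<'E'
from h import *
print(where()); print(goto(*target(.016,8)))
E
```

```text
('cap', array([ 0.8,  0.4, 21.4]), 'turn/tilt', array([ 7.8, -0.2,  0.1]), 'F mouth', array([-4.5, -1.9,  7.1]), 'T', array([-0.35,  1.14, -0.09]), 'q', array([ 0.23,  0.29,  1.72, -0.37,  0.69, -0.99]))
(array([ 0.0008, -0.0002,  0.0055]), array([ 0.0011,  0.003 , -0.0031]))
```

>>> arm_command(
  moves=[
    [[0.001,0,0],[0,0,0.02],0.0],
    [[0.0015,0.0002,0.0],[0,0,0.04],0.0],
    [[0.0015,0.0002,0.001],[0,0,0.04],0.0],
    [[0.0015,0.0002,0.002],[0,0,0.04],0.0],
    [[0.0015,0.0002,0.003],[0,0,0.04],0.0],
  ],
)

```text
time: 7.9
tool_pos: [0.5956, 0.1412, 0.2254]
tool_rot: [-3.088, 0.526, 3.001]
contact_force: [-6.2, -2.1, 6.0]
opening: 0.0178
grip_force: 50.0
```

```bash
python3 - <<'E'
from h import *
print(where())
E
```

```text
('cap', array([ 0.6,  0.6, 18.8]), 'turn/tilt', array([ 5.5, -0.3,  0.1]), 'F mouth', array([-1.7, -3.5,  7.9]), 'T', array([-0.65,  0.57, -0.04]), 'q', array([ 0.23,  0.3 ,  1.72, -0.38,  0.68, -0.95]))
```

>>> arm_command(
  moves=[
    [[0.0003,-0.0008,0],[0,0,0],0.0],
    [[0.0003,-0.0008,0.001],[0,0,0],0.0],
    [[0.0003,-0.0008,0.002],[0,0,0],0.0],
    [[0.0003,-0.0008,0.003],[0,0,0],0.0],
    [[0.0003,-0.0008,0.004],[0,0,0],0.0],
  ],
)

```text
time: 8.4
tool_pos: [0.5973, 0.1406, 0.2224]
tool_rot: [-3.089, 0.527, 3.001]
contact_force: [-8.6, 1.0, 9.9]
opening: 0.0177
grip_force: 50.0
```

```bash
python3 - <<'E'
from h import *
print(where())
E
```

```text
('cap', array([ 0.6,  0.5, 15.3]), 'turn/tilt', array([ 5.5, -0.4,  0.2]), 'F mouth', array([-2.5, -1.2, 12.8]), 'T', array([-0.24,  0.74, -0.06]), 'q', array([ 0.23,  0.3 ,  1.73, -0.38,  0.67, -0.95]))
```

>>> arm_command(
  moves=[
    [[0,0,0.001],[0,0,0],0.0],
    [[0,0,0.002],[0,0,0],0.0],
    [[0,0,0.003],[0,0,0],0.0],
    [[0,0,0.004],[0,0,0],0.0],
    [[0,0,0.004],[0,0,0],0.0],
  ],
)

```text
time: 8.9
tool_pos: [0.5991, 0.1401, 0.2192]
tool_rot: [-3.089, 0.527, 3.001]
contact_force: [-9.7, 0.2, 10.8]
opening: 0.0174
grip_force: 50.0
```

```bash
python3 - <<'E'
from h import *
print(where())
E
```

```text
('cap', array([ 0.6,  0.5, 11.6]), 'turn/tilt', array([ 5.5, -0.4,  0.2]), 'F mouth', array([-2.7, -2.2, 14.1]), 'T', array([-0.36,  0.86, -0.01]), 'q', array([ 0.22,  0.31,  1.73, -0.38,  0.66, -0.94]))
```

Passing through the gaps cleanly. I'll push on toward the bottom.

>>> arm_command(
  moves=[
    [[0,-0.0003,0.001],[0,0,0],0.0],
    [[0,-0.0003,0.002],[0,0,0],0.0],
    [[0,-0.0003,0.003],[0,0,0],0.0],
    [[0,-0.0003,0.0035],[0,0,0],0.0],
    [[0,-0.0003,0.0035],[0,0,0],0.0],
  ],
)

```text
time: 9.4
tool_pos: [0.5993, 0.1401, 0.219]
tool_rot: [-3.09, 0.529, 3.001]
contact_force: [-31.9, 3.8, 32.9]
opening: 0.0175
grip_force: 50.1
```

```bash
python3 - <<'E'
from h import *
print(where())
E
```

```text
('cap', array([ 0.8,  0.5, 11.3]), 'turn/tilt', array([ 5.5, -0.4,  0.2]), 'F mouth', array([-11.2,  -4.3,  44.4]), 'T', array([-0.99,  2.34, -0.03]), 'q', array([ 0.22,  0.31,  1.73, -0.38,  0.66, -0.94]))
```

The hard stop, after about 15.5 N of spring force, matches the roof on the rim at a true height of about 5.5 mm. I'll ease off about 2.5 mm and turn clockwise.

>>> arm_command(
  moves=[
    [[0.0006,0.0,-0.003],[0,0,0],0.0],
    [[0.0006,0.0,-0.0048],[0,0,0],0.0],
    [[0.0006,0.0,-0.0048],[0,0,0.06],0.0],
    [[0.0006,0.0,-0.0048],[0,0,0.13],0.0],
    [[0.0006,0.0,-0.0048],[0,0,0.2],0.0],
  ],
)

```text
time: 9.9
tool_pos: [0.5981, 0.1398, 0.2203]
tool_rot: [3.076, 0.527, 2.767]
contact_force: [-9.0, -0.8, 11.6]
opening: 0.0176
grip_force: 50.0
```

```bash
python3 - <<'E'
from h import *
print(where()); print(goto(*target(.0135,-10)))
E
```

```text
('cap', array([ 0.4,  0.5, 13. ]), 'turn/tilt', array([-6.1, -0.4,  0.2]), 'F mouth', array([-1.6, -3. , 14.4]), 'T', array([-0.67,  0.62,  0.07]), 'q', array([ 0.22,  0.3 ,  1.73, -0.38,  0.66, -0.74]))
(array([ 0.0003, -0.0007, -0.0005]), array([0.004 , 0.0063, 0.0681]))
```

>>> arm_command(
  moves=[
    [[0.0,-0.0003,0],[0,0,0.06],0.0],
    [[0.0,-0.0006,0],[0,0,0.12],0.0],
    [[0.0,-0.0009,0],[0,0,0.18],0.0],
    [[0.0,-0.0011,0],[0,0,0.24],0.0],
    [[0.0,-0.0013,0],[0,0,0.3],0.0],
  ],
)

```text
time: 10.4
tool_pos: [0.598, 0.139, 0.2204]
tool_rot: [2.91, 0.482, 2.428]
contact_force: [-8.5, 1.8, 11.4]
opening: 0.0173
grip_force: 50.0
```

```bash
python3 - <<'E'
from h import *
print(where())
E
```

```text
('cap', array([ 0.8,  0.6, 13. ]), 'turn/tilt', array([-23.3,  -0.3,   0.4]), 'F mouth', array([-1.8, -0.4, 14.2]), 'T', array([-0.14,  0.58,  0.01]), 'q', array([ 0.22,  0.3 ,  1.73, -0.38,  0.66, -0.44]))
```

>>> arm_command(
  moves=[
    [[0.0,-0.0002,0],[0,0,0.06],0.0],
    [[0.0,-0.0004,0],[0,0,0.12],0.0],
    [[0.0,-0.0006,0],[0,0,0.18],0.0],
    [[0.0,-0.0008,0],[0,0,0.24],0.0],
    [[0.0,-0.0009,0],[0,0,0.28],0.0],
  ],
)

```text
time: 10.9
tool_pos: [0.5967, 0.1379, 0.2197]
tool_rot: [2.785, 0.4, 2.133]
contact_force: [-9.8, 0.0, 11.1]
opening: 0.0177
grip_force: 50.3
```

```bash
python3 - <<'E'
from h import *
print(where())
E
```

```text
('cap', array([ 0. , -0.1, 12.9]), 'turn/tilt', array([-39.2,  -0.2,   0.3]), 'F mouth', array([-2.7, -2.4, 14.4]), 'T', array([-0.48,  0.97,  0.64]), 'q', array([ 0.22,  0.3 ,  1.73, -0.38,  0.66, -0.17]))
```

Stop torque reached at 45° from the gap. I'll ease up so the cap springs into the pockets.

>>> arm_command(
  moves=[
    [[0,0,-0.001],[0,0,0.02],0.0],
    [[0,0,-0.003],[0,0,0.02],0.0],
    [[0,0,-0.005],[0,0,0.01],0.0],
    [[0,0,-0.0065],[0,0,-0.01],0.0],
    [[0,0,-0.0065],[0,0,-0.02],0.0],
  ],
)

```text
time: 11.4
tool_pos: [0.5936, 0.1387, 0.2245]
tool_rot: [2.795, 0.407, 2.156]
contact_force: [-3.7, 0.4, 5.1]
opening: 0.0179
grip_force: 50.0
```

```bash
python3 - <<'E'
from h import *
print(where())
E
```

```text
('cap', array([-0.3, -0.1, 18.7]), 'turn/tilt', array([-38. ,  -0.1,   0.3]), 'F mouth', array([-0.6, -0.5,  6.2]), 'T', array([-0.11,  0.28,  0.07]), 'q', array([ 0.22,  0.29,  1.73, -0.37,  0.67, -0.19]))
```

>>> arm_command(
  moves=[
    [[0,0,-0.001],[0,0,0],0.0],
    [[0,0,-0.002],[0,0,0],0.0],
    [[0,0,-0.003],[0,0,0],0.0],
    [[0,0,-0.003],[0,0,0],0.0],
    [[0,0,-0.003],[0,0,0],0.0],
  ],
)

```text
time: 11.9
tool_pos: [0.5927, 0.1389, 0.2261]
tool_rot: [2.795, 0.407, 2.155]
contact_force: [4.5, 0.0, -2.1]
opening: 0.0178
grip_force: 50.0
```

```bash
python3 - <<'E'
from h import *
print(where())
E
```

```text
('cap', array([-0.4, -0.2, 20.5]), 'turn/tilt', array([-38. ,  -0.1,   0.3]), 'F mouth', array([ 2.7,  1.1, -4. ]), 'T', array([ 0.37, -0.52,  0.1 ]), 'q', array([ 0.22,  0.29,  1.73, -0.37,  0.68, -0.19]))
```

The cap is held: pulling shows tension at a height of about 14.7 mm. A quick turn-back test follows.

>>> arm_command(
  moves=[
    [[0,0,0.0005],[0,0,-0.04],0.0],
    [[0,0,0.0005],[0,0,-0.08],0.0],
    [[0,0,0.0005],[0,0,-0.12],0.0],
    [[0,0,0.0005],[0,0,-0.12],0.0],
    [[0,0,0.0005],[0,0,-0.12],0.0],
  ],
)

```text
time: 12.4
tool_pos: [0.593, 0.1394, 0.2262]
tool_rot: [2.843, 0.443, 2.276]
contact_force: [3.8, 3.9, 0.6]
opening: 0.0176
grip_force: 51.4
```

```bash
python3 - <<'E'
from h import *
print(where())
E
```

```text
('cap', array([-0.4,  0.1, 20.5]), 'turn/tilt', array([-31.4,  -0.1,   0.3]), 'F mouth', array([ 2.7,  4.7, -0.8]), 'T', array([ 0.96, -0.41, -1.3 ]), 'q', array([ 0.22,  0.29,  1.73, -0.37,  0.67, -0.31]))
```

Turning back is blocked, so the cap is locked. I'll relieve the twist, release and withdraw.

>>> arm_command(
  moves=[
    [[0,0,0.0005],[0,0,0.05],0.0],
    [[0,0,0.0005],[0,0,0.05],0.0],
    [[0,0,0.0005],[0,0,0.05],0.05],
    [[0,0,0.0005],[0,0,0.05],0.05],
    [[0,0,0.0005],[0,0,0.05],0.05],
  ],
)

```text
time: 12.9
tool_pos: [0.5916, 0.1382, 0.2242]
tool_rot: [2.829, 0.428, 2.229]
contact_force: [0.6, 0.0, -0.7]
opening: 0.0368
grip_force: 0.0
```

>>> arm_command(
  moves=[
    [[0,0,0],[0,0,0],0.05],
    [[0,0,-0.01],[0,0,0],0.05],
    [[0,0,-0.03],[0,0,0],0.05],
    [[0,0,-0.06],[0,0,0],0.05],
    [[0,0,-0.1],[0,0,0],0.05],
  ],
)

```text
time: 13.4
tool_pos: [0.5424, 0.1507, 0.3114]
tool_rot: [2.829, 0.428, 2.229]
contact_force: [0.2, 0.6, -0.0]
opening: 0.0497
grip_force: 0.0
```

>>> arm_command(
  moves=[
    [[-0.02,0,-0.02],[0,0,0],0.05],
    [[-0.04,0,-0.04],[0,0,0],0.05],
    [[-0.06,0,-0.05],[0,0,0],0.05],
    [[-0.06,0,-0.05],[0,0,0],0.05],
    [[-0.06,0,-0.05],[0,0,0],0.05],
  ],
)

```text
time: 13.9
tool_pos: [0.5521, 0.1139, 0.3794]
tool_rot: [2.826, 0.428, 2.227]
contact_force: [-0.5, 0.5, -0.2]
opening: 0.0501
grip_force: 0.0
```

```bash
python3 - <<'E'
from h import *
i=robot.read_camera("scene");w=robot.read_camera("wrist")
print(where())
a=cv2.resize(i[100:180,250:340],(400,356),interpolation=cv2.INTER_CUBIC);b=cv2.resize(w,(400,356))
cv2.imwrite("pics/end.png",np.hstack([a,b])[:,:,::-1])
E
```

```text
('cap', array([ 46.5, -34.4, 169. ]), 'turn/tilt', array([-34. ,  -0. ,   0.1]), 'F mouth', array([-0.2, -0.1,  0.1]), 'T', array([0.02, 0.18, 0.01]), 'q', array([ 0.19,  0.09,  1.56, -0.25,  1.03, -0.46]))
```

View pics/end.png

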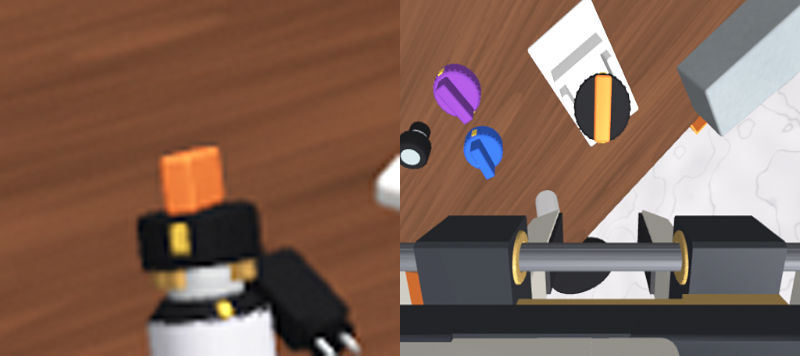

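The picture shows the cap seated square on the neck, its rim at about (200,268), around 18 mm above the shoulder. That matches the locked height, and the gripper is clear.

```bash
python3 -c "
from cell import robot
print(robot.hand_in())"
```

```text
the job is handed in; nothing more can be done
None
```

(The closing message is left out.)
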